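Sort a spare peg and present its jar on the parts carousel

TASK

Pick the green peg out of the pocket tray and drop it into the yellow-collared jar on the parts carousel where that jar stands. Only then turn the carousel by its black centre knob until the yellow-collared jar stands squarely in line with the yellow pointer on the base, and finish still gripping the knob so that the turntable stays put: do not let go at the end. Leave the other pegs and everything else on the oak tray where they are.

Things in the scene. Friction and masses are not known exactly. Their poses are not given: they have to be found in the camera images.
- peg_green_center (a point): Centre of the green plastic peg: an upright round rod 18 mm in diameter, 30 mm tall, 12 to 21 g. This point is half-way up. It stands loosely in one of the four square pockets of the pocket tray, its top 18 mm above the tray's upper face; its nearest neighbours stand 75 mm away, centre to centre, along the tray's x and y axes.
- pocket_tray: Fixed light grey pocket tray, 150 x 150 mm, 18 mm tall, standing on the oak tray. Origin at the centre of its underside, z up, x and y along its edges. Four square pockets 25 mm wide and 12 mm deep at x = +-37.5, y = +-37.5 mm, one peg in each.
- marked_jar (a point): Point on the axis of the marked jar, on its inner floor. This is the one of four open clear jars on the turntable that has a yellow collar and a yellow tag. Its mouth is 54 mm wide inside, 60 mm outside; the rim is 35 mm above this point; all four jars are alike in size and have no lids. The jar's axis is 75 mm from the turntable's axis; the jars are a quarter turn apart; the three others have grey collars and hold parts. It is fixed to the turntable and goes round with it.
- front_spot (a point): Point on the fixed carousel base, 75 mm from the turntable's axis, in the direction in which the yellow pointer sticks out (the pointer is a flat yellow tongue whose tip is 155 mm from the axis, 30 mm wide, 8 mm thick, low at the foot of the base). When the marked jar is at the front, it stands right above this point. The oak tray's floor is 12 mm below it.
- knob_center (a point): Centre, on the turntable's axis, of the upright round black knob that turns the turntable: 40 mm in diameter, 28 mm tall (its top is 14 mm above this point, its underside 14 mm below); a thin 20 mm post below it. The jars' rims are 31 mm below this point.
- turntable (a joint): Angle of the turntable (white disc of 220 mm diameter with the jars), rad, growing anticlockwise seen from above; the marked jar is at the pointer at 0 and at every full turn (6.283). It turns freely both ways with slight friction (about 0.02 N m) and stays where it is left.
- red_cup: Red round cup, 72 mm across, 75 mm tall, loose, stands near the far edge of the oak tray. Bystander. Origin at the centre of its underside.
- dish: Stainless steel round dish of grey plates, 112 mm across, 22 mm tall, loose, near the far edge. Bystander. Origin at the centre of its underside.
- separator: Small blue brick separator (lever tool), about 95 mm long, 17 mm wide, 25 mm tall, loose, far to the right. Bystander. Origin under the middle of its flat part.
- wagon: White toy train wagon on black wheels, 124 mm long with couplings, 54 mm wide, 48 mm tall, loose, far to the left. Bystander. Origin under its middle.
- peg_blue_center (a point): Centre of the blue peg, same size as the green one, in another pocket. Leave it.
- peg_white_center (a point): Centre of the white peg, same size, in another pocket. Leave it.
- peg_black_center (a point): Centre of the black peg, same size, in another pocket. Leave it.

How it is judged:
By the outcome, as a careful person would: the job done as asked, in the order asked, and still so for the second after the job is handed in, while the arm keeps its last pose, push and grip.
It also fails if it takes over 58 s, if anything falls off the work surface, if the arm or the gripper's body presses on something with over 40 N, if the wrist force passes 120 N, or if a joint passes its speed limit or range.

ROBOT

A 6-joint arm with a two-finger parallel gripper is mounted at the origin on the work surface. World frame = base frame: x ahead of the robot, y to its left, z up, the work surface at z = 0. Lengths are in m, angles in rad, forces in N, time in s.
With the tool pointing down it reaches from about 0.425 to 0.925 m from the base axis. Payload 12.5 kg.
Tool frame: the origin (TCP) lies between the finger pads; the fingertips stand 22 mm ahead of it and the grasp point (between the pads) lies 3 mm ahead of it; z points along the fingers, y is the direction in which the jaws open and shut (so a half turn about z gives the same grasp; the last joint's range is limited). The gripper opens to 85 mm and grips with 20 to 120 N. Pads are 22 mm wide; open, the fingers measure 114 mm over their backs; the gripper's body (76 mm by 85 mm) begins 54 mm behind the grasp point. The pads swing forward as they close: fully open they stand 13 mm farther back than shut.
Start: joints at [-1.211, 0.491, 1.559, -0, 1.092, -0.106], TCP at [0.281, -0.558, 0.253] pointing down, gripper open.
Joint ranges: [-3.1, 3.1], [-0.84, 2.19], [0.05, 2.79], [-1.13, 4.28], [0.06, 2.93], [-2.69, 2.69]. Speed limits (rad/s): [2.22, 2.22, 2.79, 3.14, 3.14, 3.14].

INTERFACE

Orientations are given as a unit quaternion [x, y, z, w].
In Python, from rig import manip, camera, order gives the robot as it stands.
- The arm moves only by the shell command python3 -m pendant 'ROWS' [FORCE]. ROWS is JSON, one flat list of numbers, 7 for each row, row after row: the finger opening in mm, from 0 to 85.4, then the shift along the tool's x, y, z in units of 40 mm (1.0 is 40 mm), then the turn, a rotation vector about the tool's x, y, z in units of 8 degrees (1.0 is 8 degrees). A call has exactly 10 rows; each row is the pose to reach, as a shift and turn from the pose commanded when the call began, along the tool's axes at that moment; what a row does not reach only later rows make up. A row lasts 1/8 s, in which the tool goes at most 62.5 mm and 10.7 degrees, less where a joint would pass 70% of its speed; a pose out of reach is approached as far as the arm can. A call with a gripper value outside its range is refused whole. The fingers move at their own pace and stop on an object; FORCE is the grip in N (left out, the last holds). Time passes only in rows, so rows that repeat a pose let the fingers close, or fill a call up. It gives the time, the measured TCP pose, the force and the opening at its end, in the units of the state.
- manip.state(): the state, without advancing time (a new reading comes with each control period).
- camera(name): name is "scene" or "top" or "wrist"; returns a dict with "image" (480x640x3 uint8, red, green, blue), "intrinsics" (3x3 intrinsics, pixels), "R" (3x3) and "t" (3): a world point X has camera coordinates R X + t. Camera axes: x right, y down, z forward; pixel columns grow to the right and rows downward; lengths in m; the calibration is good to about 2 mm. A picture is of the moment at which its call begins. There is no depth.
- order.finish_job(): hands the job in, once; it reports no verdict.
The state is a dict: "t": time; "joints": joint angles; "qvel": joint speeds; "joint_torque": joint torques, N m; "position": TCP position; "ee_rot": TCP orientation; "ft_force": force on the tool from outside, world axes, zero at the start; "moment": the same for the moment, N m; "opening": opening from 0.0 (shut) to 1.0 (fully open).
Only numpy, scipy, OpenCV 4.12 (cv2) and the standard library are available. Lean on these libraries where they do the work, as an engineer would, in place of code of your own. Each camera call takes 0.05 s, during which the arm holds its last target.

## Working session

There is one attempt and no reset: what is moved stays moved. The work goes in short steps, Python scripts to look and compute and a shell command to move; the robot and the scene stay as the last step left them, time stands still between calls to the robot, and variables do not carry over. Pictures are saved under pics/ and viewed, and the job is handed in when it is done.

```bash
ls; mkdir -p pics
python3 - <<'E'
from rig import manip,camera,order
import cv2,numpy as np,pickle
s=manip.state()
for k in s: print(k,np.round(s[k],4))
for n in ["scene","top","wrist"]:
    c=camera(n); cv2.imwrite(f"pics/{n}0.png",c["image"][:,:,::-1]); pickle.dump(c,open(f"{n}0.pkl","wb"))
    print(n,np.round(c["intrinsics"],1).tolist(),np.round(c["R"],3).tolist(),np.round(c["t"],3).tolist(), np.round(-c["R"].T@c["t"],3))
E
```

```text
pics
t 0.0
joints [-1.2106  0.4916  1.5595  0.      1.0917 -0.1056]
qvel [-0.0008  0.0017 -0.0011 -0.0003  0.0002 -0.0008]
joint_torque [-2.40000e-03 -6.18460e+01 -2.61596e+01 -3.00000e-04  4.10000e-03
 -0.00000e+00]
position [ 0.2806 -0.5582  0.2527]
ee_rot [ 9.730e-01  2.308e-01 -1.000e-04 -6.000e-04]
ft_force [-1.4088  0.1557  0.9093]
moment [-0.0263 -0.0287 -0.0288]
opening 1.0042
scene [[538.2, 0.0, 323.6], [0.0, 538.2, 237.8], [0.0, 0.0, 1.0]] [[0.33, 0.944, -0.002], [0.806, -0.283, -0.52], [-0.491, 0.17, -0.854]] [-0.188, -0.438, 1.574] [ 1.189 -0.214  1.116]
top [[541.4, 0.0, 328.1], [0.0, 541.4, 246.9], [0.0, 0.0, 1.0]] [[0.01, -1.0, -0.001], [-0.999, -0.01, -0.053], [0.053, 0.002, -0.999]] [0.013, 0.617, 1.467] [0.539 0.016 1.498]
wrist [[368.8, 0.0, 325.7], [0.0, 368.8, 238.8], [0.0, 0.0, 1.0]] [[0.449, -0.893, -0.002], [-0.847, -0.427, 0.317], [-0.284, -0.141, -0.949]] [-0.624, -0.042, 0.381] [ 0.353 -0.522  0.373]
```

View pics/top0.png

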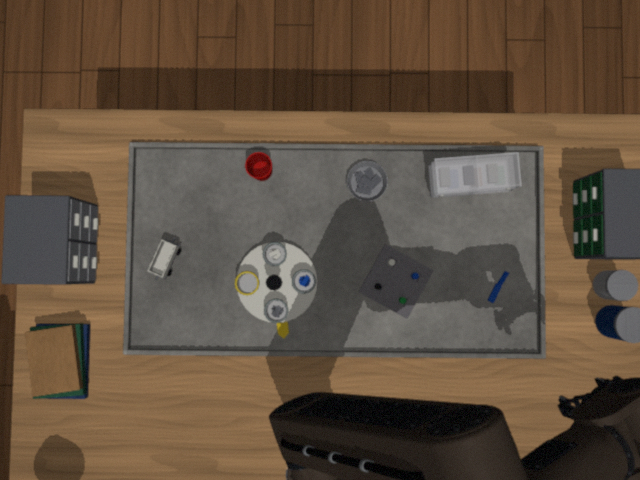

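View pics/scene0.png

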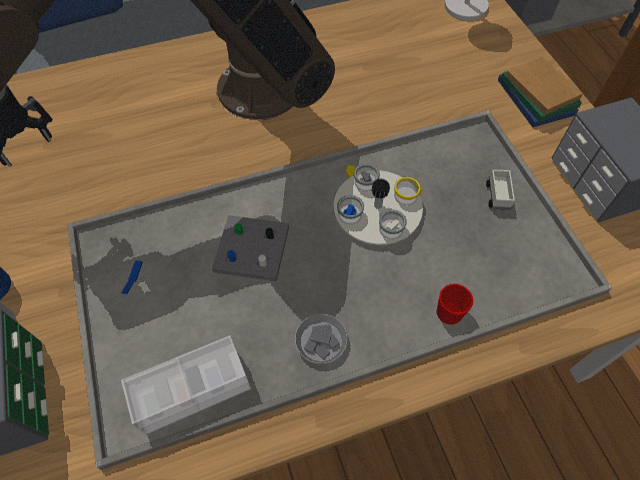

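View pics/wrist0.png

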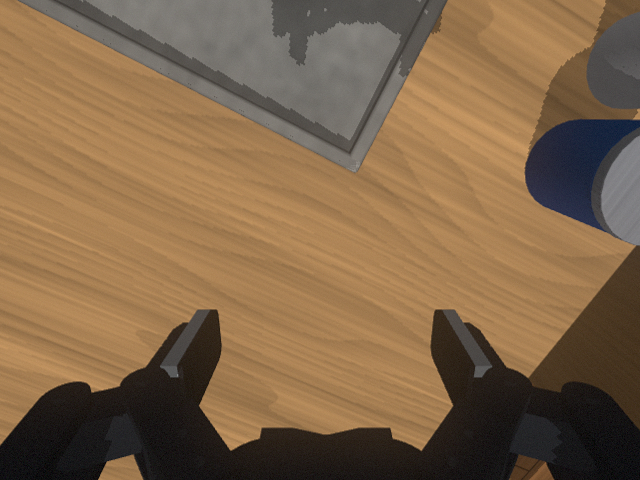

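The top view shows the green peg at about (403,300), the knob at (274,283), the yellow collar at (247,283) and the pointer at (283,327). The scene view shows the green peg at (238,228), the knob at (380,187) and the collar at (407,189). The wrist camera sees only the tray's edge.

```bash
cat > h.py <<'E'
import cv2,numpy as np,pickle
def proj(c,X):
    p=c["intrinsics"]@(c["R"]@np.asarray(X,float)+c["t"]); return p[:2]/p[2]
def ray(c,uv):
    d=c["R"].T@np.linalg.solve(c["intrinsics"],[uv[0],uv[1],1.]); return -c["R"].T@c["t"],d
def onz(c,uv,z):
    o,d=ray(c,uv); return o+d*(z-o[2])/d[2]
def tri(l):
    A=0;b=0
    for c,uv in l:
        o,d=ray(c,uv); d=d/np.linalg.norm(d); P=np.eye(3)-np.outer(d,d); A=A+P;b=b+P@o
    X=np.linalg.solve(A,b); return X,[np.round(proj(c,X)-uv,1) for c,uv in l]
def blobs(c,lo,hi,roi,minA=8):
    h=cv2.cvtColor(c["image"],cv2.COLOR_RGB2HSV); m=cv2.inRange(h,lo,hi)
    x0,y0,x1,y1=roi; k=np.zeros_like(m);k[y0:y1,x0:x1]=m[y0:y1,x0:x1]
    n,l,s,ce=cv2.connectedComponentsWithStats(k)
    return [(s[i].tolist(),ce[i].round(1).tolist()) for i in range(1,n) if s[i][4]>=minA],k,l
E
python3 - <<'E'
from h import *
T=pickle.load(open("top0.pkl","rb"));S=pickle.load(open("scene0.pkl","rb"))
for nm,c,rp,rc in [("top",T,(355,240,435,320),(225,235,325,345)),("scene",S,(210,210,292,285),(325,155,432,250))]:
    print(nm)
    for k,lo,hi,r in [("green",(45,80,20),(85,255,255),rp),("blue",(100,120,30),(130,255,255),rp),("black",(0,0,0),(180,255,32),rp),("yellow",(20,120,60),(35,255,255),rc),("knob",(0,0,0),(180,255,40),rc),]:
        print(k,blobs(c,lo,hi,r)[0])
im=np.vstack([cv2.resize(T["image"][235:345,225:440],None,fx=3,fy=3,interpolation=2)[:300*1,:640] if 0 else cv2.resize(T["image"][235:345,225:440],(586,300)),cv2.resize(S["image"][150:285,205:440],(586,300))])
cv2.imwrite("pics/crop0.png",im[:,:,::-1])
E
```

```text
top
green [([399, 297, 8, 7, 42], [402.2, 299.9])]
blue [([411, 273, 8, 6, 38], [414.8, 275.6])]
black [([375, 284, 7, 5, 29], [377.6, 286.2])]
yellow [([235, 271, 24, 24, 115], [245.1, 282.7]), ([277, 322, 12, 16, 150], [282.5, 329.0])]
knob [([267, 275, 14, 15, 153], [273.5, 282.0])]
scene
green [([234, 223, 9, 12, 80], [238.3, 228.6])]
blue [([227, 250, 10, 12, 84], [231.3, 255.5])]
black [([266, 228, 8, 11, 69], [269.3, 233.2])]
yellow [([346, 165, 10, 13, 88], [349.9, 170.5]), ([394, 177, 28, 23, 210], [407.6, 187.3])]
knob [([372, 179, 17, 19, 235], [380.2, 187.7])]
```

View pics/crop0.png

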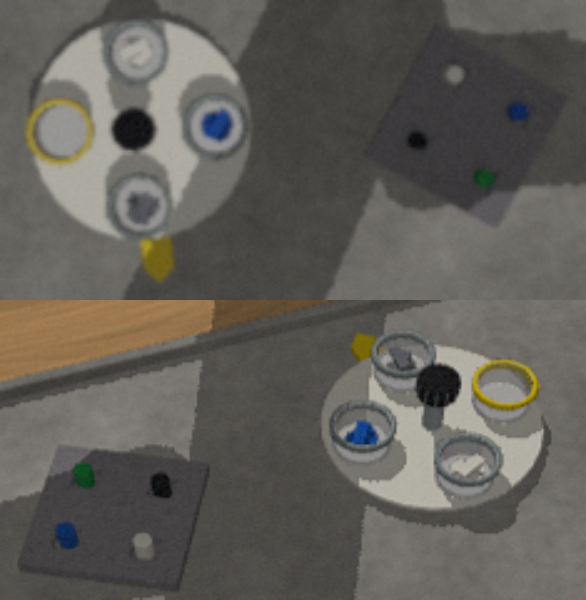

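The crop shows all four pegs standing, and the yellow-collared jar on the robot's left side of the turntable. Next I triangulate.

Run:
```python
from h import *
T=pickle.load(open("top0.pkl","rb"));S=pickle.load(open("scene0.pkl","rb"))
for n,a,b in [("green",(402.2,299.9),(238.3,228.6)),("blue",(414.8,275.6),(231.3,255.5)),("black",(377.6,286.2),(269.3,233.2)),("knob",(273.5,282),(380.2,187.7)),("collar",(246.5,282.8),(407.6,188))]:
    X,r=tri([(T,a),(S,b)]); print(n,X.round(4),r)
# ellipse of turntable disc (white) & collars
for nm,c,rc in [("top",T,(225,235,325,345)),("scene",S,(325,155,432,250))]:
    b,k,l=blobs(c,(20,100,50),(35,255,255),rc)
    for s,ce in b:
        x,y,w,h,_=s; print(nm,"yellow bbox centre",x+(w-1)/2,y+(h-1)/2,s)
    
# pointer direction: pixels on plane, z=0.02
X,_=tri([(T,(282.5,329.0)),(S,(349.9,170.5))]);print("pointer blob",X)
print("tray corners",[onz(T,(u/586*215+225,v/300*110+235),.02).round(3) for u,v in [(437,25),(567,97),(497,226),(365,155)]])
```

```text
green [ 0.4752 -0.1818  0.0347] [array([-0.2, -0. ]), array([-0.2, -0. ])]
blue [ 0.5408 -0.2156  0.0342] [array([-0.2, -0. ]), array([-0.2, -0. ])]
black [ 0.5113 -0.1156  0.0335] [array([-0.1, -0. ]), array([-0.1, -0. ])]
knob [0.5206 0.1578 0.1034] [array([0., 0.]), array([ 0., -0.])]
collar [0.5176 0.2337 0.0646] [array([-0.2, -0.1]), array([-0.3,  0. ])]
top yellow bbox centre 246.5 282.5 [235, 271, 24, 24, 142]
top yellow bbox centre 282.5 330.0 [277, 322, 12, 17, 160]
scene yellow bbox centre 350.5 171.0 [346, 165, 10, 13, 90]
scene yellow bbox centre 407.5 188.0 [394, 177, 28, 23, 229]
pointer blob [0.39202541 0.13719763 0.0233772 ]
tray corners [array([ 0.626, -0.138,  0.02 ]), array([ 0.555, -0.268,  0.02 ]), array([ 0.426, -0.198,  0.02 ]), array([ 0.495, -0.066,  0.02 ])]
```

```bash
cat >> h.py <<'E'
from scipy.spatial.transform import Rotation as Ro
def togo(target,yaw=None):
    from rig import manip
    s=manip.state(); R=Ro.from_quat(s["ee_rot"]).as_matrix()
    d=R.T@(np.asarray(target)-s["position"])/.04
    psi=np.degrees(np.arctan2(R[1,0],R[0,0]))
    print("t",round(float(s["t"]),2),"pos",np.round(s["position"],4),"psi",psi.round(2),"tilt z",R[:,2].round(4),"op",round(float(s["opening"]),3),"F",np.round(s["ft_force"],1),"q6",np.round(s["joints"][5],2))
    print("units",d.round(3), "turn",None if yaw is None else round(-(yaw-psi)/8,3))
E
python3 -c "
from h import *
togo((.4752,-.1818,.2),17)"
```

```text
t 0.15 pos [ 0.2807 -0.5583  0.2529] psi 26.69 tilt z [-3.e-04  8.e-04 -1.e+00] op 0.999 F [-0.3  0.   0.8] q6 -0.11
units [ 8.572 -6.224  1.328] turn 1.211
```

```bash
python3 -m pendant '[45,0.6,-0.44,0,0,0,0, 45,1.7,-1.24,0.2,0,0,0.2, 45,2.9,-2.1,0.4,0,0,0.4, 45,4.1,-3,0.6,0,0,0.6, 45,5.3,-3.85,0.8,0,0,0.8, 45,6.5,-4.7,1,0,0,1, 45,7.5,-5.45,1.2,0,0,1.2, 45,8.2,-5.95,1.3,0,0,1.2, 45,8.57,-6.22,1.33,0,0,1.2, 45,8.57,-6.22,1.33,0,0,1.2]' 40
python3 - <<'E'
from h import *
from rig import camera
togo((.4752,-.1818,.2),17)
for n in ["wrist","scene"]:
    c=camera(n); pickle.dump(c,open(n+"1.pkl","wb")); cv2.imwrite(f"pics/{n}1.png",c["image"][:,:,::-1])
E
```

```text
t: 1.4
position: [0.4755, -0.1818, 0.2001]
ee_rot: [0.989, 0.149, -0.0, 0.0]
ft_force: [-0.7, -0.6, 0.2]
opening: 0.528
t 1.4 pos [ 0.4755 -0.1818  0.2001] psi 17.18 tilt z [-1.e-04 -1.e-04 -1.e+00] op 0.528 F [-0.7 -0.6  0.2] q6 0.78
units [-0.008 -0.001  0.001] turn 0.022
```

View pics/wrist1.png

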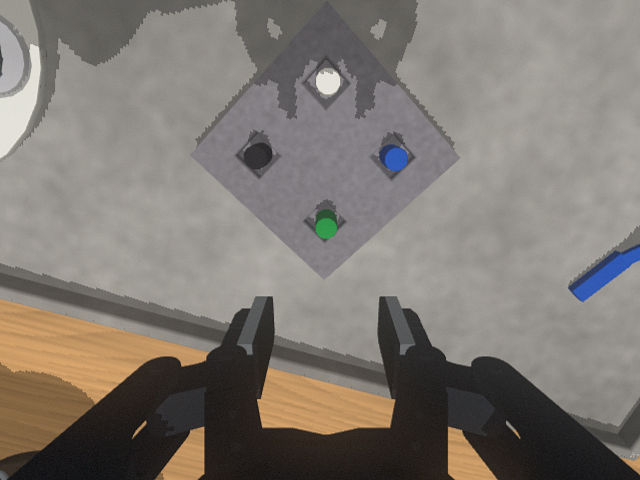

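The wrist view shows the green peg's top at about (326,227), black at (258,154), blue at (394,158) and white at (328,82), with the tray square in the jaws' diagonal.

Run:
```python
from h import *
W=pickle.load(open("wrist1.pkl","rb"))
roi=(180,20,470,290)
for k,lo,hi in [("green",(45,80,20),(85,255,255)),("greentop",(45,80,110),(85,255,255)),("blue",(100,120,30),(130,255,255)),("bluetop",(100,120,140),(130,255,255)),("black",(0,0,0),(180,255,45)),("white",(0,0,215),(180,60,255))]:
    print(k,blobs(W,lo,hi,roi,60)[0])
for z in (.03,.036,.042,.048):
    P={n:onz(W,uv,z)[:2] for n,uv in dict(g=(326,228.5),b=(394,158),k=(257.5,155),w=(328.5,82)).items()}
    print(z,{n:p.round(4) for n,p in P.items()},[np.linalg.norm(P[a]-P[b]).round(4) for a,b in ("gb","gk","gw","bk")])
for z in (.018,.024,.03):
    C=[onz(W,uv,z)[:2] for uv in [(324,279),(459,156),(325,2),(191,156)]]
    print(z,np.round(C,4).tolist(),[np.linalg.norm(C[i]-C[i-1]).round(4) for i in range(4)])
```

```text
green [([315, 210, 22, 29, 526], [325.7, 224.0])]
greentop [([315, 218, 22, 21, 358], [325.6, 228.0])]
blue [([380, 145, 28, 26, 553], [393.6, 157.4])]
bluetop [([385, 148, 23, 23, 420], [395.8, 158.9])]
black []
white [([316, 71, 24, 23, 426], [327.7, 82.1])]
0.03 {'g': array([ 0.4688, -0.184 ]), 'b': array([ 0.5388, -0.2174]), 'k': array([ 0.5098, -0.1159]), 'w': array([ 0.5757, -0.1528])} [np.float64(0.0776), np.float64(0.0795), np.float64(0.1114), np.float64(0.1056)]
0.036 {'g': array([ 0.4705, -0.1834]), 'b': array([ 0.5391, -0.2162]), 'k': array([ 0.5107, -0.1167]), 'w': array([ 0.5753, -0.1529])} [np.float64(0.076), np.float64(0.0779), np.float64(0.1091), np.float64(0.1034)]
0.042 {'g': array([ 0.4723, -0.1829]), 'b': array([ 0.5394, -0.2149]), 'k': array([ 0.5116, -0.1176]), 'w': array([ 0.5748, -0.153 ])} [np.float64(0.0744), np.float64(0.0762), np.float64(0.1068), np.float64(0.1012)]
0.048 {'g': array([ 0.474 , -0.1823]), 'b': array([ 0.5397, -0.2137]), 'k': array([ 0.5125, -0.1185]), 'w': array([ 0.5743, -0.1531])} [np.float64(0.0728), np.float64(0.0746), np.float64(0.1045), np.float64(0.0991)]
0.018 [[0.4195, -0.1973], [0.5552, -0.2693], [0.6262, -0.1345], [0.4914, -0.0632]] [np.float64(0.1522), np.float64(0.1536), np.float64(0.1523), np.float64(0.1524)]
0.024 [[0.4222, -0.1966], [0.5552, -0.2671], [0.6247, -0.135], [0.4927, -0.065]] [np.float64(0.1492), np.float64(0.1505), np.float64(0.1493), np.float64(0.1494)]
0.03 [[0.4248, -0.1958], [0.5551, -0.2649], [0.6233, -0.1354], [0.4939, -0.0669]] [np.float64(0.1462), np.float64(0.1475), np.float64(0.1463), np.float64(0.1464)]
```

```bash
python3 -c "
from h import *
togo((.4733,-.1826,.049),17)"
python3 -m pendant '[45,-0.02,0,0.5,0,0,0, 40,-0.04,0,1.3,0,0,0, 36,-0.06,0,2.1,0,0,0, 36,-0.06,0,2.8,0,0,0, 36,-0.06,0,3.3,0,0,0, 36,-0.06,0.01,3.6,0,0,0, 36,-0.06,0.01,3.72,0,0,0, 36,-0.06,0.01,3.76,0,0,0, 36,-0.06,0.01,3.77,0,0,0, 36,-0.06,0.01,3.77,0,0,0]' 40
python3 - <<'E'
from h import *
from rig import camera
togo((.4733,-.1826,.049),17)
c=camera("wrist"); cv2.imwrite(f"pics/wrist2.png",c["image"][:,:,::-1])
E
```

```text
t 1.5 pos [ 0.4751 -0.1829  0.2002] psi 17.07 tilt z [ 1.e-04 -3.e-04 -1.e+00] op 0.529 F [-0.   0.1  0.1] q6 0.78
units [-0.041 -0.021  3.78 ] turn 0.009
t: 2.75
position: [0.4733, -0.1833, 0.0497]
ee_rot: [0.989, 0.149, 0.0, 0.0]
ft_force: [0.6, 0.1, -0.7]
opening: 0.421
t 2.75 pos [ 0.4733 -0.1833  0.0497] psi 17.09 tilt z [ 7.e-04 -5.e-04 -1.e+00] op 0.421 F [ 0.6  0.1 -0.7] q6 0.77
units [ 0.006 -0.017  0.019] turn 0.012
```

View pics/wrist2.png

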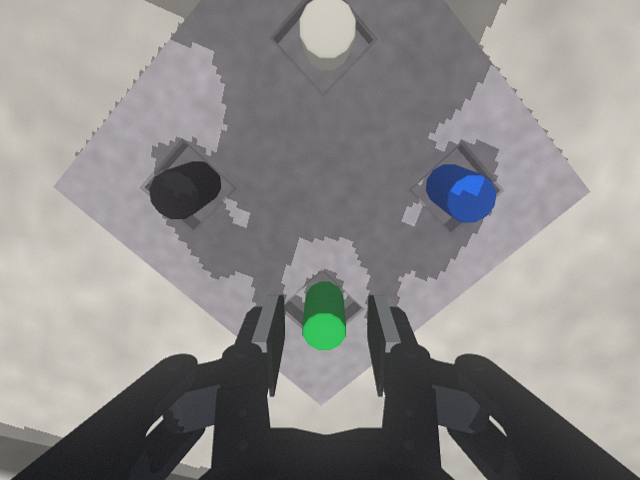

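The wrist view shows the peg's top at (324,331), standing between the pads.

Run:
```python
from h import *
from rig import camera,manip
c=camera("wrist");p=manip.state()["position"]
print(proj(c,[p[0],p[1],.041]),onz(c,(324,331),.041).round(4),onz(c,(324,331),.043).round(4),p)
```

```text
[325.6853997  328.25032555] [ 0.4718 -0.183   0.041 ] [ 0.473  -0.1826  0.043 ] [ 0.47321647 -0.18326121  0.0496161 ]
```

Centred within 1.5 mm, so close and lift.

```bash
python3 -m pendant '[20,0,0,0.01,0,0,0, 12,0,0,0.01,0,0,0, 12,0,0,0.01,0,0,0, 12,0,0,0.01,0,0,0, 12,0,0,0.01,0,0,0, 12,0,0,0.01,0,0,0, 12,0,0,0,0,0,0, 12,0,0,-0.25,0,0,0, 12,0,0,-0.6,0,0,0, 12,0,0,-1,0,0,0]' 40
python3 - <<'E'
from h import *
from rig import camera
togo((.5176,.2337,.16),17)
c=camera("wrist"); cv2.imwrite(f"pics/wrist3.png",c["image"][:,:,::-1])
E
```

```text
t: 4.1
position: [0.4731, -0.1833, 0.0905]
ee_rot: [0.989, 0.149, 0.0, 0.0]
ft_force: [-1.3, 0.5, 0.8]
opening: 0.189
t 4.1 pos [ 0.4731 -0.1833  0.0905] psi 17.09 tilt z [ 3.e-04 -2.e-04 -1.e+00] op 0.189 F [-1.3  0.5  0.8] q6 0.77
units [ 4.126 -9.637 -1.74 ] turn 0.011
```

View pics/wrist3.png

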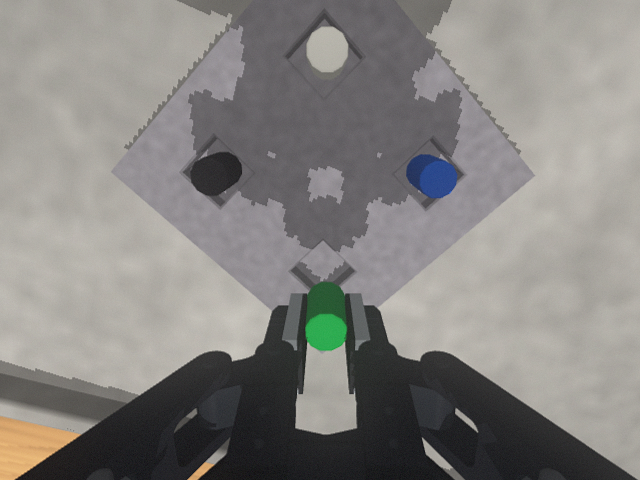

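The peg is held, its top at (326,332), and its pocket is empty. Next I carry it above the jar.

```bash
python3 -m pendant '[12,0,0,-1,0,0,0, 12,0.4,-0.9,-2,0,0,0, 12,0.9,-2.1,-2.6,0,0,0, 12,1.5,-3.4,-2.74,0,0,0, 12,2.1,-4.8,-2.74,0,0,0, 12,2.7,-6.2,-2.74,0,0,0, 12,3.25,-7.6,-2.74,0,0,0, 12,3.8,-8.8,-2.74,0,0,0, 12,4.1,-9.5,-2.74,0,0,0, 12,4.13,-9.64,-2.74,0,0,0]'
python3 - <<'E'
from h import *
from rig import camera
togo((.5176,.2337,.2),17)
for n in ("wrist","scene","top"):
    c=camera(n); cv2.imwrite(f"pics/{n}4.png",c["image"][:,:,::-1]); pickle.dump(c,open(n+"4.pkl","wb"))
E
```

```text
t: 5.4
position: [0.5174, 0.2354, 0.1991]
ee_rot: [0.989, 0.15, 0.0, 0.0]
ft_force: [-1.1, -1.0, 0.5]
opening: 0.19
t 5.4 pos [0.5174 0.2354 0.1991] psi 17.22 tilt z [ 5.e-04  1.e-04 -1.e+00] op 0.19 F [-1.1 -1.   0.5] q6 1.58
units [-0.009  0.043 -0.022] turn 0.028
```

View pics/wrist4.png

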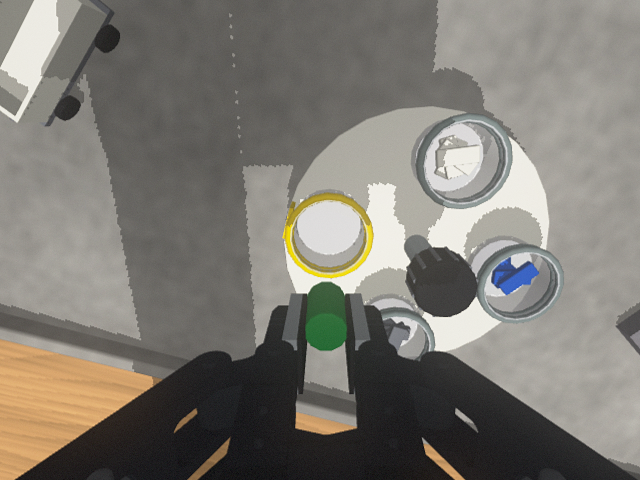

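The wrist view shows the yellow collar centred at about (330,235), the knob at (443,282) and the peg at (326,320).

Run:
```python
from h import *
W=pickle.load(open("wrist4.pkl","rb"))
b,k,l=blobs(W,(20,120,60),(35,255,255),(270,180,390,285),50);print(b)
cn,_=cv2.findContours(k,cv2.RETR_EXTERNAL,cv2.CHAIN_APPROX_NONE)
cn=max(cn,key=len);e=cv2.fitEllipse(cn);print(e)
for z in (.06,.066,.072):
    q=np.array([onz(W,p,z)[:2] for p in cn[:,0]]); (c,r)=cv2.minEnclosingCircle(q.astype(np.float32)); 
    A=np.c_[2*q,np.ones(len(q))];s=np.linalg.lstsq(A,(q**2).sum(1),rcond=None)[0];print(z,s[:2].round(4),"R",np.sqrt(s[2]+s[0]**2+s[1]**2).round(4),np.array(c).round(4),r)
# knob
b,k,l=blobs(W,(0,0,0),(180,255,60),(400,225,480,320),300);print(b)
# top cam: disc fit
T=pickle.load(open("top0.pkl","rb"))
h=cv2.cvtColor(T["image"],cv2.COLOR_RGB2HSV)
roi=np.zeros(h.shape[:2],np.uint8);cv2.circle(roi,(276,281),46,255,-1)
m=cv2.bitwise_and(cv2.inRange(h,(0,0,0),(180,60,255)),roi)
vals=T["image"][281,225:330].tolist();print(vals[:16],vals[80:])
```

```text
[([282, 193, 91, 85, 1398], [325.8, 229.3]), ([292, 228, 66, 42, 195], [318.0, 257.9])]
((327.8968200683594, 234.79551696777344), (83.65684509277344, 89.26851654052734), 105.38955688476562)
0.06 [0.5144 0.233 ] R 0.0328 [0.5144 0.2347] 0.03517515957355499
0.066 [0.5162 0.2336] R 0.032 [0.5163 0.2353] 0.034365106374025345
0.072 [0.5181 0.2342] R 0.0313 [0.5181 0.2358] 0.0335550494492054
[]
[[101, 100, 96], [101, 100, 98], [98, 98, 94], [99, 97, 94], [97, 96, 91], [100, 99, 96], [99, 97, 94], [100, 98, 93], [102, 102, 94], [113, 108, 83], [140, 125, 52], [147, 133, 54], [112, 104, 67], [100, 101, 93], [127, 128, 127], [150, 148, 145]] [[27, 65, 132], [21, 57, 122], [17, 47, 101], [26, 47, 89], [51, 66, 102], [108, 113, 125], [150, 148, 147], [154, 153, 153], [131, 131, 131], [87, 88, 89], [76, 80, 78], [89, 89, 85], [85, 83, 80], [68, 68, 65], [70, 69, 67], [66, 63, 62], [69, 69, 67], [71, 68, 65], [67, 69, 66], [67, 69, 62], [65, 64, 59], [66, 66, 62], [67, 64, 61], [70, 66, 65], [69, 67, 65]]
```

```bash
python3 -m pendant '[12,0,0.02,0.5,0,0,0, 12,0,0.04,1.2,0,0,0, 12,0,0.04,1.8,0,0,0, 12,0,0.04,2.25,0,0,0, 12,0,0.04,2.45,0,0,0, 12,0,0.04,2.48,0,0,0, 12,0,0.04,2.48,0,0,0, 25,0,0.04,2.48,0,0,0, 40,0,0.04,2.48,0,0,0, 40,0,0.04,2.48,0,0,0]'
python3 - <<'E'
from h import *
from rig import camera
togo((.5206,.1578,.18),17)
for n in ("wrist","scene"):
    c=camera(n); cv2.imwrite(f"pics/{n}5.png",c["image"][:,:,::-1]); pickle.dump(c,open(n+"5.pkl","wb"))
E
```

```text
t: 6.8
position: [0.5182, 0.2324, 0.0998]
ee_rot: [0.989, 0.149, 0.0, 0.0]
ft_force: [-0.6, -0.5, -0.1]
opening: 0.469
t 6.8 pos [0.5182 0.2324 0.0998] psi 17.1 tilt z [ 3.e-04 -0.e+00 -1.e+00] op 0.469 F [-0.6 -0.5 -0.1] q6 1.58
units [-0.49   1.8   -2.004] turn 0.012
```

View pics/wrist5.png

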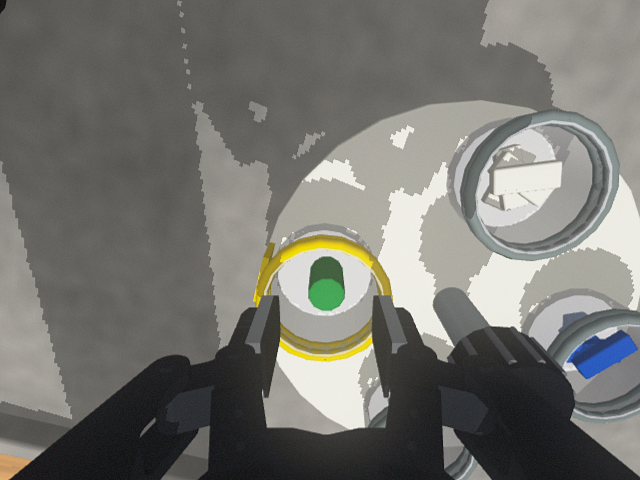

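The green peg stands upright in the yellow-collared jar at about (327,285), with the fingers open and clear of it. Next I rise and move over the knob.

```bash
python3 -m pendant '[40,0,0,-0.4,0,0,0, 40,0,0,-1.1,0,0,0, 50,0,0,-1.9,0,0,0, 70,0,0.2,-2.4,0,0,0, 70,-0.2,0.7,-2.6,0,0,0, 70,-0.35,1.3,-2.6,0,0,0, 70,-0.49,1.7,-2.6,0,0,0, 70,-0.49,1.8,-2.6,0,0,0, 70,-0.49,1.8,-2.6,0,0,0, 70,-0.49,1.8,-2.6,0,0,0]'
python3 - <<'E'
from h import *
from rig import camera
togo((.5206,.1578,.11),17)
for n in ("wrist","scene","top"):
    c=camera(n); cv2.imwrite(f"pics/{n}6.png",c["image"][:,:,::-1]); pickle.dump(c,open(n+"6.pkl","wb"))
E
```

```text
t: 8.15
position: [0.5206, 0.1582, 0.2035]
ee_rot: [0.989, 0.149, -0.0, 0.0]
ft_force: [-0.7, -0.0, -0.2]
opening: 0.815
t 8.15 pos [0.5206 0.1582 0.2035] psi 17.12 tilt z [-2.e-04 -1.e-04 -1.e+00] op 0.815 F [-0.7 -0.  -0.2] q6 1.45
units [-1.000e-03  1.000e-02  2.338e+00] turn 0.014
```

View pics/wrist6.png

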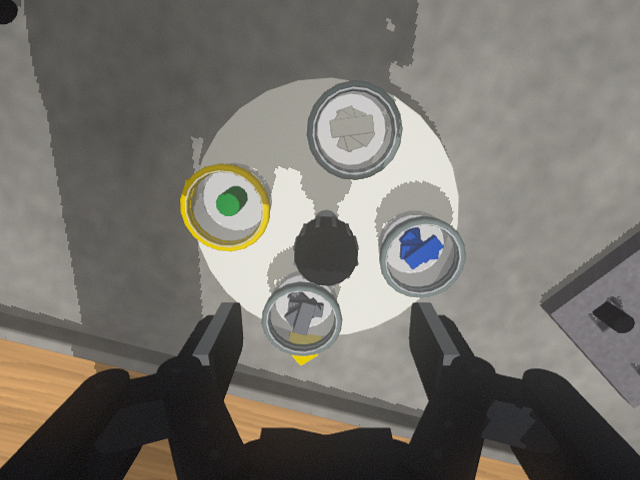

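View pics/scene6.png

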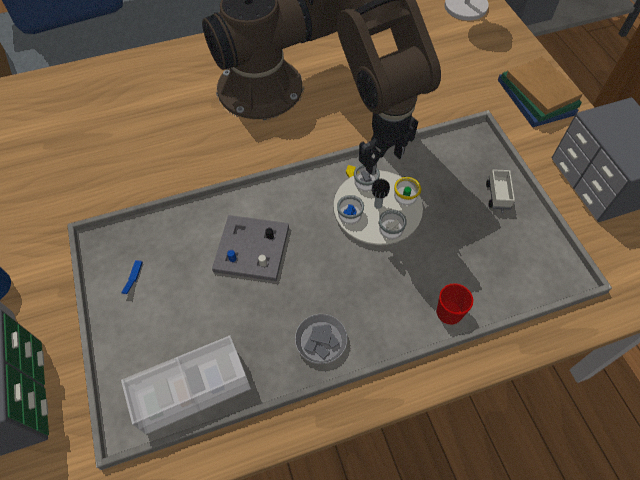

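View pics/top6.png

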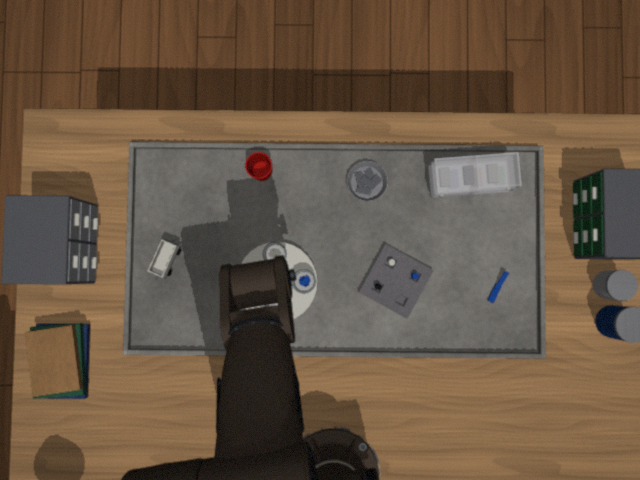

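The wrist view shows the knob's top at about (327,253), the yellow jar at (225,207) with the peg inside, blue (422,255), white (354,130), grey (302,318) and the pointer tip at (303,364). The other two views agree. Next I measure the axis and the angles.

Run:
```python
from h import *
T=pickle.load(open("top0.pkl","rb"));W=pickle.load(open("wrist6.pkl","rb"))
# disc edge in wrist: bright vs surroundings; jar rims by eye via ray onto rim plane
J=dict(y=(225.5,208),b=(422.5,255),w=(354.5,130),g=(302.5,318))
for z in (.066,.072):
    P={n:onz(W,uv,z)[:2] for n,uv in J.items()}
    print(z,{n:p.round(4) for n,p in P.items()},"c",((P['y']+P['b'])/2).round(4),((P['w']+P['g'])/2).round(4),"R",np.linalg.norm(P['y']-P['b'])/2,np.linalg.norm(P['w']-P['g'])/2,
     "ang",np.degrees(np.arctan2(*(P['y']-P['b'])[::-1])),np.degrees(np.arctan2(*(P['w']-P['g'])[::-1])))
print("knobtop",[onz(W,(328,254.5),z).round(4) for z in (.112,.117)])
h=cv2.cvtColor(W["image"],cv2.COLOR_RGB2HSV)
g=cv2.cvtColor(W["image"],cv2.COLOR_RGB2GRAY)
k=cv2.inRange(g,0,62);k[:215]=0;k[295:]=0;k[:,:290]=0;k[:,365:]=0
n,l,s,ce=cv2.connectedComponentsWithStats(k);print([(a.tolist(),b.round(1)) for a,b in zip(s[1:],ce[1:]) if a[4]>100])
b,k,l=blobs(T,(20,100,50),(35,255,255),(265,318,300,345))
print(b)
ys,xs=np.nonzero(k)
for z in (.009,.013):
    q=np.array([onz(T,p,z)[:2] for p in zip(xs,ys)]); c=q.mean(0)
    for ax in [(.5206,.1578)]: d=c-ax;print(z,"pointer centroid",c.round(4),"ang",np.degrees(np.arctan2(d[1],d[0]))%360,"maxR",np.linalg.norm(q-ax,axis=1).max())
cv2.imwrite("pics/ptr.png",cv2.resize(T["image"][310:350,255:310],None,fx=10,fy=10,interpolation=0)[:,:,::-1])
c=pickle.load(open("scene0.pkl","rb"))
b,k,l=blobs(c,(20,100,50),(35,255,255),(335,155,360,185));ys,xs=np.nonzero(k)
for z in (.009,.013):
    q=np.array([onz(c,p,z)[:2] for p in zip(xs,ys)]); cc=q.mean(0);d=cc-(.5206,.1578);print("scene",z,cc.round(4),np.degrees(np.arctan2(d[1],d[0]))%360,np.linalg.norm(q-(.5206,.1578),axis=1).max())
```

```text
0.066 {'y': array([0.5167, 0.2324]), 'b': array([0.5247, 0.0838]), 'w': array([0.5949, 0.161 ]), 'g': array([0.4467, 0.1549])} c [0.5207 0.1581] [0.5208 0.1579] R 0.07444467098571063 0.07418240276713445 ang 93.10387723628243 2.3702900617433214
0.072 {'y': array([0.5186, 0.2313]), 'b': array([0.5264, 0.086 ]), 'w': array([0.595 , 0.1615]), 'g': array([0.4502, 0.1555])} c [0.5225 0.1587] [0.5226 0.1585] R 0.07271457164256802 0.07245839855567389 ang 93.1038772362824 2.37029006174332
knobtop [array([0.521 , 0.1569, 0.112 ]), array([0.5228, 0.1575, 0.117 ])]
[([301, 237, 51, 35, 617], array([326. , 258.1]))]
[([277, 322, 12, 17, 160], [282.5, 329.2])]
0.009 pointer centroid [0.3912 0.1409] ang 187.42039831218682 maxR 0.1548644625576039
0.013 pointer centroid [0.3916 0.1406] ang 187.5899831880671 maxR 0.15445243504942108
scene 0.009 [0.3811 0.14  ] 187.27168917695312 0.15960619196795908
scene 0.013 [0.384  0.1387] 187.95247813704722 0.15677863641607523
```

View pics/ptr.png

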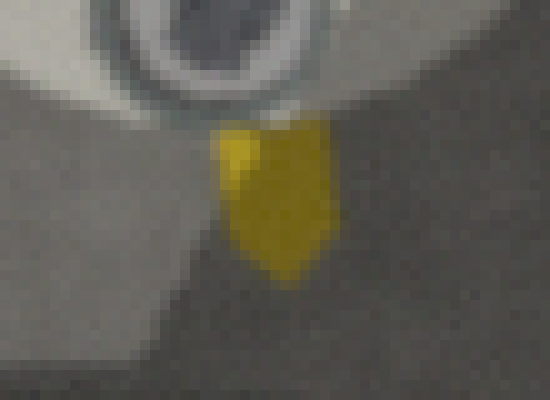

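```bash
python3 -m pendant '[70,0,0,0.4,0,0,0, 70,0,0,1,0,0,0, 70,0,0,1.6,0,0,0, 70,0,0,2.1,0,0,0, 70,0,0,2.35,0,0,0, 70,0,0,2.41,0,0,0, 55,0,0,2.41,0,0,0, 34,0,0,2.41,0,0,0, 34,0,0,2.41,0,0,0, 34,0,0,2.41,0,0,0]' 50
python3 - <<'E'
from h import *
from rig import camera
togo((.5208,.158,.107),17)
for n in ("wrist",):
    c=camera(n); cv2.imwrite(f"pics/{n}7.png",c["image"][:,:,::-1]); pickle.dump(c,open(n+"7.pkl","wb"))
E
```

```text
t: 9.55
position: [0.5207, 0.1582, 0.1082]
ee_rot: [0.989, 0.148, 0.001, -0.0]
ft_force: [-2.5, 3.3, 6.4]
opening: 0.452
t 9.55 pos [0.5207 0.1582 0.1082] psi 17.08 tilt z [ 1.2e-03  8.0e-04 -1.0e+00] op 0.452 F [-2.5  3.3  6.4] q6 1.45
units [0.001 0.007 0.03 ] turn 0.009
```

View pics/wrist7.png

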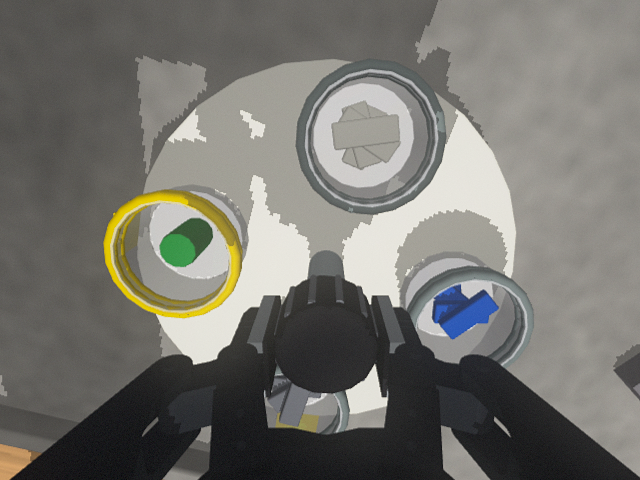

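The knob is between the closed fingers (opening 38.6 mm) at about (325,345). I turn it in two parts.

```bash
python3 -m pendant '[34,0,0,0,0,0,-0.2, 34,0,0,0,0,0,-0.6, 34,0,0,0,0,0,-1.2, 34,0,0,0,0,0,-2, 34,0,0,0,0,0,-2.9, 34,0,0,0,0,0,-3.8, 34,0,0,0,0,0,-4.7, 34,0,0,0,0,0,-5.4, 34,0,0,0,0,0,-5.8, 34,0,0,0,0,0,-6]' 50
python3 - <<'E'
from h import *
from rig import camera
togo((.5208,.158,.107),112)
for n in ("wrist","scene"):
    c=camera(n); cv2.imwrite(f"pics/{n}8.png",c["image"][:,:,::-1]); pickle.dump(c,open(n+"8.pkl","wb"))
E
```

```text
t: 10.85
position: [0.5199, 0.1591, 0.1082]
ee_rot: [0.843, 0.538, 0.0, -0.001]
ft_force: [-6.6, 13.4, 8.0]
opening: 0.451
t 10.85 pos [0.5199 0.1591 0.1082] psi 65.15 tilt z [-2.0e-04  1.6e-03 -1.0e+00] op 0.451 F [-6.6 13.4  8. ] q6 0.61
units [-0.015  0.031  0.029] turn -5.857
```

View pics/wrist8.png

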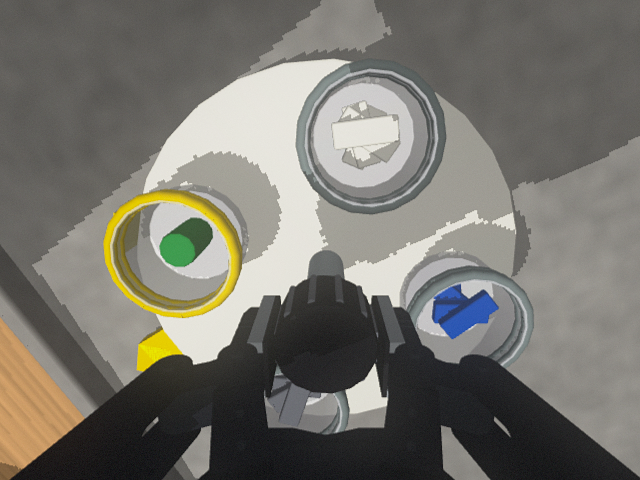

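The turntable moved with the gripper and did not slip (the jars keep their place in the wrist view), and the pointer is now visible at (157,350).

```bash
python3 -m pendant '[34,0,0,0,0,0,-0.2, 34,0,0,0,0,0,-0.6, 34,0,0,0,0,0,-1.2, 34,0,0,0,0,0,-2, 34,0,0,0,0,0,-2.9, 34,0,0,0,0,0,-3.8, 34,0,0,0,0,0,-4.7, 34,0,0,0,0,0,-5.4, 34,0,0,0,0,0,-5.75, 34,0,0,0,0,0,-5.86]' 50
python3 - <<'E'
from h import *
from rig import camera
togo((.5208,.158,.107),112)
for n in ("wrist","scene","top"):
    c=camera(n); cv2.imwrite(f"pics/{n}9.png",c["image"][:,:,::-1]); pickle.dump(c,open(n+"9.pkl","wb"))
im=pickle.load(open("scene9.pkl","rb"))["image"];cv2.imwrite("pics/s9c.png",cv2.resize(im[140:260,320:450],None,fx=5,fy=5,interpolation=2)[:,:,::-1][:600])
E
```

```text
t: 12.2
position: [0.5188, 0.1591, 0.1082]
ee_rot: [0.559, 0.829, -0.0, -0.001]
ft_force: [-12.4, 14.5, 11.3]
opening: 0.451
t 12.2 pos [0.5188 0.1591 0.1082] psi 112.02 tilt z [-0.0027  0.0013 -1.    ] op 0.451 F [-12.4  14.5  11.3] q6 -0.21
units [-0.045  0.036  0.029] turn 0.003
```

View pics/wrist9.png

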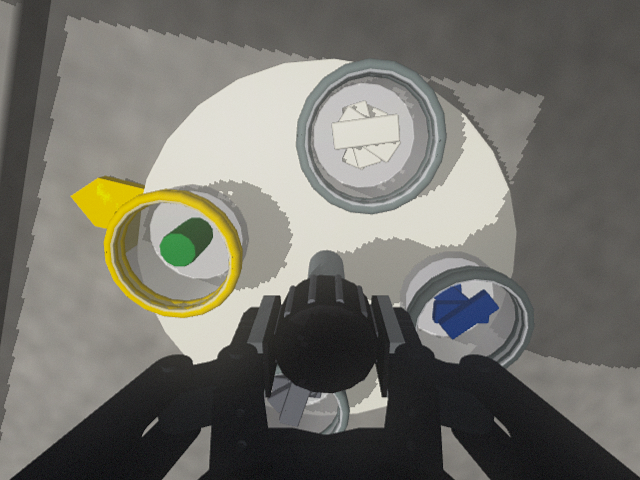

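View pics/s9c.png

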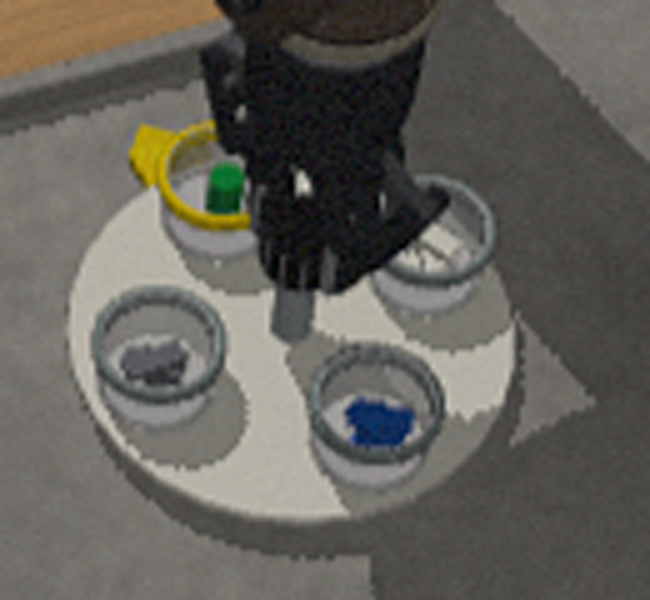

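The wrist view shows the yellow jar at (173,253) with the peg inside, and the pointer just beyond it with its tip at (72,197). The scene crop agrees. Next I measure the residual angle.

Run:
```python
from h import *
W=pickle.load(open("wrist9.pkl","rb"))
im=cv2.resize(W["image"][165:325,60:250],None,fx=4,fy=3.7,interpolation=0)
im=cv2.resize(W["image"][165:315,60:250],(760,600),interpolation=0)
cv2.imwrite("pics/z9.png",im[:,:,::-1])
y,b,w=(173,253.5),(471,317.5),(371,136)
P=[onz(W,u,.065)[:2] for u in (y,b,w)]
ax=(P[0]+P[1])/2;print(np.round(P,4),"axis",ax.round(4),"R",[np.linalg.norm(p-ax).round(4) for p in P])
ang=lambda v:np.degrees(np.arctan2(v[1],v[0]))%360
print("jar ang",ang(P[0]-P[1]),ang(P[2]-ax)+90)
for z in (.009,.013,.017):
    t=onz(W,(72,197),z)[:2]; print("tip",z,t.round(4),np.linalg.norm(t-ax).round(4),ang(t-ax),ang(t-[.5208,.158]))
```

```text
[[0.444  0.1498]
 [0.5918 0.1727]
 [0.509  0.2342]] axis [0.5179 0.1613] R [np.float64(0.0748), np.float64(0.0748), np.float64(0.0735)]
jar ang 188.8209635682116 186.93719024047394
tip 0.009 [0.3626 0.1336] 0.1577 190.105653289272 188.77099796142184
tip 0.013 [0.3649 0.1354] 0.1552 189.5891128736506 188.24052569968734
tip 0.017 [0.3672 0.1372] 0.1526 189.05522470482876 187.69274731336517
```

View pics/z9.png

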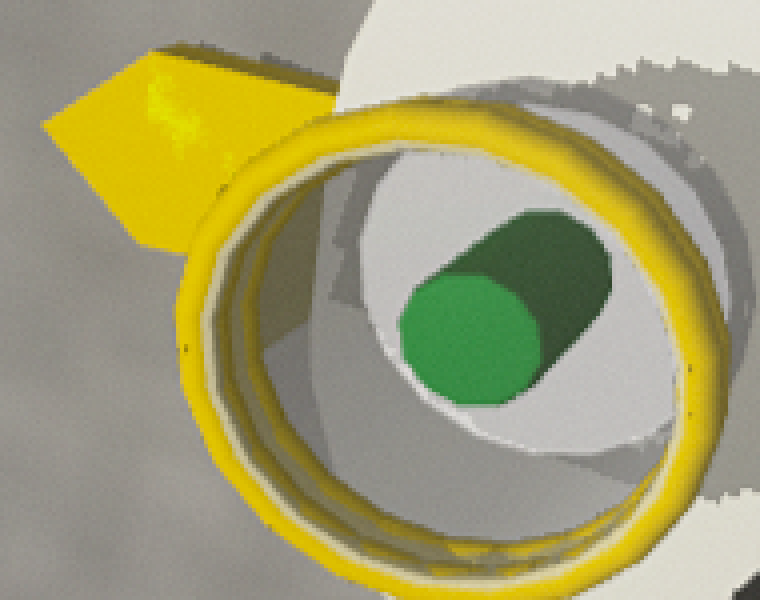

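```bash
cat > jars.py <<'E'
from h import *
def circ(c,k,z):
    cn,_=cv2.findContours(k,cv2.RETR_EXTERNAL,cv2.CHAIN_APPROX_NONE)
    hull=cv2.convexHull(np.vstack([q for q in cn if len(q)>25]))[:,0]
    q=np.array([onz(c,p,z)[:2] for p in hull])
    A=np.c_[2*q,np.ones(len(q))];s=np.linalg.lstsq(A,(q**2).sum(1),rcond=None)[0]
    r=np.sqrt(s[2]+s[0]**2+s[1]**2); return s[:2],r,np.abs(np.linalg.norm(q-s[:2],axis=1)-r).max()
ang=lambda v:np.degrees(np.arctan2(v[1],v[0]))%360
def run(c,rois,z=.063,tag=""):
    P={}
    for n,roi in rois.items():
        lo,hi=((20,120,60),(35,255,255)) if n=="y" else ((78,18,30),(115,95,150))
        b,k,l=blobs(c,lo,hi,roi)
        k=cv2.morphologyEx(k,cv2.MORPH_OPEN,np.ones((3,3),np.uint8))
        cv2.imwrite(f"pics/m{tag}{n}.png",k)
        P[n],r,e=circ(c,k,z);print(n,P[n].round(4),"r",r.round(4),"maxdev",e.round(4))
    return P
E
python3 - <<'E'
from jars import *
W=pickle.load(open("wrist6.pkl","rb"))
P=run(W,dict(y=(175,160,275,255),b=(375,208,470,300),w=(303,78,406,183),g=(258,275,345,357)),tag="6")
print("y-b",ang(P['y']-P['b']),"w-g",ang(P['w']-P['g'])+90,"mid",(P['y']+P['b'])/2,(P['w']+P['g'])/2)
W=pickle.load(open("wrist9.pkl","rb"))
im=W["image"].copy(); W["image"]=im; 
cv2.fillPoly(W["image"],[np.array([(65,170),(143,170),(143,188),(108,212),(106,232),(65,232)])],(128,128,128))
P=run(W,dict(y=(100,185,245,320),b=(400,260,540,375),w=(290,55,450,218)),tag="9")
mid=(P['y']+P['b'])/2
print("y-b",ang(P['y']-P['b']),"w-mid",ang(P['w']-mid)+90,"mid",mid)
for z in (.009,.013):
    f=lambda u:onz(W,u,z)[:2]
    tip,s1,s2,e1=f((71,195.7)),f((98.7,177.5)),f((95,225.7)),f((144.5,187.3))
    print(z,"shoulder mid->tip",ang(tip-(s1+s2)/2),"edge",ang(s1-e1),"width",np.linalg.norm(s1-s2),"tip from mid",ang(tip-mid),"R",np.linalg.norm(tip-mid),"perp",ang(s1-s2)+90)
E
python3 -c "
import cv2,numpy as np
a=[cv2.imread(f'pics/m9{n}.png') for n in 'ybw'];b=[cv2.imread(f'pics/m6{n}.png') for n in 'ybwg']
cv2.imwrite('pics/mm.png',np.hstack([cv2.resize(a[0]|a[1]|a[2],(400,300)),cv2.resize(b[0]|b[1]|b[2]|b[3],(400,300))]))"
```

```text
y [0.5151 0.2335] r 0.0326 maxdev 0.001Traceback (most recent call last):
  File "<stdin>", line 3, in <module>
  File "jars.py", line 16, in run
    P[n],r,e=circ(c,k,z);print(n,P[n].round(4),"r",r.round(4),"maxdev",e.round(4))
             ~~~~^^^^^^^
  File "jars.py", line 4, in circ
    hull=cv2.convexHull(np.vstack([q for q in cn if len(q)>25]))[:,0]
                        ~~~~~~~~~^^^^^^^^^^^^^^^^^^^^^^^^^^^^^^
    return _nx.concatenate(arrs, 0, dtype=dtype, casting=casting)
           ~~~~~~~~~~~~~~~^^^^^^^^^^^^^^^^^^^^^^^^^^^^^^^^^^^^^^^
ValueError: need at least one array to concatenate
[ WARN:0@0.018] global loadsave.cpp:275 findDecoder imread_('pics/m9y.png'): can't open/read file: check file path/integrity
[ WARN:0@0.019] global loadsave.cpp:275 findDecoder imread_('pics/m9b.png'): can't open/read file: check file path/integrity
[ WARN:0@0.019] global loadsave.cpp:275 findDecoder imread_('pics/m9w.png'): can't open/read file: check file path/integrity
[ WARN:0@0.025] global loadsave.cpp:275 findDecoder imread_('pics/m6w.png'): can't open/read file: check file path/integrity
[ WARN:0@0.025] global loadsave.cpp:275 findDecoder imread_('pics/m6g.png'): can't open/read file: check file path/integrity
Traceback (most recent call last):
TypeError: unsupported operand type(s) for |: 'NoneType' and 'NoneType'
```

```bash
python3 - <<'E'
from h import *
W=pickle.load(open("wrist9.pkl","rb"));h=cv2.cvtColor(W["image"],cv2.COLOR_RGB2HSV)
print(h[136,294:312].tolist());print(h[317,518:536].tolist())
W=pickle.load(open("wrist6.pkl","rb"));h=cv2.cvtColor(W["image"],cv2.COLOR_RGB2HSV)
print(h[255,455:468].tolist())
E
sed -i 's/(78,18,30),(115,95,150)/(75,18,30),(110,120,165)/; s/MORPH_OPEN,np.ones((3,3)/MORPH_OPEN,np.ones((2,2)/' jars.py
cat > m.py <<'E'
from jars import *
W=pickle.load(open("wrist6.pkl","rb"))
P=run(W,dict(y=(175,160,275,255),b=(375,208,470,300),w=(303,78,406,183),g=(258,275,345,357)),tag="6")
print("y-b",ang(P['y']-P['b']),"w-g",ang(P['w']-P['g'])+90,"mid",(P['y']+P['b'])/2,(P['w']+P['g'])/2)
W=pickle.load(open("wrist9.pkl","rb"))
cv2.fillPoly(W["image"],[np.array([(65,170),(143,170),(143,188),(108,212),(106,232),(65,232)])],(128,128,128))
P=run(W,dict(y=(100,185,245,320),b=(400,260,540,375),w=(290,55,450,218)),tag="9")
mid=(P['y']+P['b'])/2
print("y-b",ang(P['y']-P['b']),"w-mid",ang(P['w']-mid)+90,"mid",mid)
for z in (.009,.013):
    f=lambda u:onz(W,u,z)[:2]
    tip,s1,s2,e1=f((71,195.7)),f((98.7,177.5)),f((95,225.7)),f((144.5,187.3))
    print(z,"shoulder mid->tip",ang(tip-(s1+s2)/2),"edge",ang(s1-e1),"width",np.linalg.norm(s1-s2),"tip from mid",ang(tip-mid),"R",np.linalg.norm(tip-mid),"perp",ang(s1-s2)+90)
a=[cv2.imread(f'pics/m9{n}.png') for n in 'ybw'];b=[cv2.imread(f'pics/m6{n}.png') for n in 'ybwg']
cv2.imwrite('pics/mm.png',np.hstack([cv2.resize(a[0]|a[1]|a[2],(400,300)),cv2.resize(b[0]|b[1]|b[2]|b[3],(400,300))]))
E
python3 m.py
```

```text
[[27, 11, 226], [25, 12, 230], [36, 8, 161], [53, 10, 106], [78, 10, 130], [83, 16, 144], [80, 16, 146], [76, 19, 149], [81, 18, 140], [85, 11, 136], [81, 14, 126], [78, 8, 159], [90, 1, 178], [90, 2, 162], [60, 7, 109], [50, 8, 93], [60, 11, 90], [30, 8, 133]]
[[96, 16, 82], [98, 9, 113], [110, 6, 120], [90, 12, 85], [83, 16, 64], [78, 15, 86], [0, 0, 113], [90, 5, 164], [90, 4, 176], [100, 6, 134], [96, 14, 92], [86, 22, 82], [90, 12, 88], [84, 14, 90], [83, 23, 88], [77, 20, 91], [20, 16, 95], [21, 18, 97]]
[[84, 13, 96], [95, 14, 112], [80, 8, 94], [86, 19, 93], [90, 3, 157], [98, 5, 194], [90, 12, 146], [90, 18, 140], [84, 19, 136], [87, 18, 131], [66, 10, 123], [21, 13, 142], [17, 15, 149]]
y [0.5146 0.2326] r 0.0327 maxdev 0.001Traceback (most recent call last):
  File "m.py", line 3, in <module>
    P=run(W,dict(y=(175,160,275,255),b=(375,208,470,300),w=(303,78,406,183),g=(258,275,345,357)),tag="6")
  File "jars.py", line 16, in run
    P[n],r,e=circ(c,k,z);print(n,P[n].round(4),"r",r.round(4),"maxdev",e.round(4))
             ~~~~^^^^^^^
  File "jars.py", line 4, in circ
    hull=cv2.convexHull(np.vstack([q for q in cn if len(q)>25]))[:,0]
                        ~~~~~~~~~^^^^^^^^^^^^^^^^^^^^^^^^^^^^^^
    return _nx.concatenate(arrs, 0, dtype=dtype, casting=casting)
           ~~~~~~~~~~~~~~~^^^^^^^^^^^^^^^^^^^^^^^^^^^^^^^^^^^^^^^
ValueError: need at least one array to concatenate
```

```bash
python3 - <<'E'
s=open('jars.py').read()
s=s.replace("        k=cv2.morph","""        if n!="y":
            g=cv2.GaussianBlur(c["image"],(3,3),0).astype(int); d=g[...,1]-g[...,0]
            m=((d>=3)&(d<30)&(g[...,1]<160)&(g[...,2]-g[...,0]<40)).astype(np.uint8)*255; k=np.zeros_like(m);x0,y0,x1,y1=roi;k[y0:y1,x0:x1]=m[y0:y1,x0:x1]
        k=cv2.morph""",1)
open('jars.py','w').write(s)
E
python3 m.py
```

```text
y [0.5146 0.2326] r 0.0327 maxdev 0.001
b [0.5208 0.081 ] r 0.0327 maxdev 0.0009
w [0.5936 0.1599] r 0.0322 maxdev 0.0003
g [0.4422 0.1537] r 0.0329 maxdev 0.001
y-b 92.36502466126481 w-g 92.3224871626744 mid [0.51771469 0.15681577] [0.51790229 0.15678127]
y [0.4442 0.1472] r 0.0334 maxdev 0.0011
b [0.5954 0.1672] r 0.0328 maxdev 0.0044
w [0.5105 0.2321] r 0.0326 maxdev 0.0003
y-b 187.51661548789855 w-mid 187.087286436517 mid [0.51976879 0.15722385]
0.009 shoulder mid->tip 187.1981650050981 edge 189.52234555644733 width 0.031000826559125047 tip from mid 188.3083993302715 R 0.15954344039850443 perp 186.92430404243748
0.013 shoulder mid->tip 187.19816500509805 edge 189.52234555644736 width 0.030437174466643194 tip from mid 187.7731478671425 R 0.15700881552427065 perp 186.92430404243754
```

View pics/mm.png

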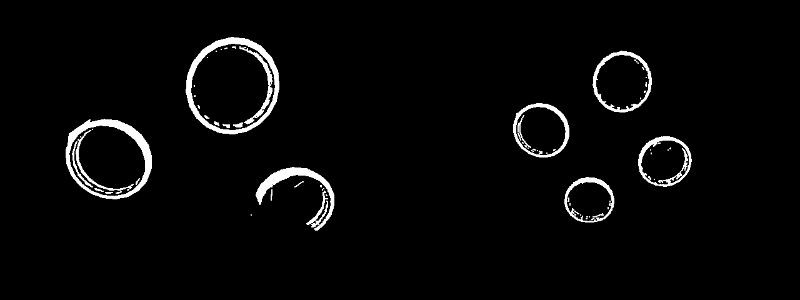

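The jar's direction now measures 187.1–187.5°. The pointer measures 187.2–187.9° in most readings, from the top, scene and wrist views; the outlier is 189.5°, from one short edge. I hold for one call to confirm nothing moves.

```bash
python3 -m pendant '[34,0,0,0,0,0,0, 34,0,0,0,0,0,0, 34,0,0,0,0,0,0, 34,0,0,0,0,0,0, 34,0,0,0,0,0,0, 34,0,0,0,0,0,0, 34,0,0,0,0,0,0, 34,0,0,0,0,0,0, 34,0,0,0,0,0,0, 34,0,0,0,0,0,0]' 50
python3 - <<'E'
from jars import *
from rig import camera,manip
togo((.5208,.158,.107),112); print(manip.state()["moment"])
W=camera("wrist"); c=camera("scene"); cv2.imwrite("pics/scene10.png",c["image"][:,:,::-1])
cv2.fillPoly(W["image"],[np.array([(65,170),(143,170),(143,188),(108,212),(106,232),(65,232)])],(128,128,128))
P=run(W,dict(y=(100,185,245,320),w=(290,55,450,218)),tag="10")
for ax in ((.5198,.1572),(.5178,.1568)): print(ang(P['y']-ax),ang(P['w']-ax)+90)
E
```

```text
t: 13.6
position: [0.5188, 0.1591, 0.1082]
ee_rot: [0.559, 0.829, -0.0, -0.001]
ft_force: [-12.5, 13.2, 12.1]
opening: 0.451
t 13.6 pos [0.5188 0.1591 0.1082] psi 111.97 tilt z [-0.0027  0.0012 -1.    ] op 0.451 F [-12.5  13.2  12.1] q6 -0.21
units [-0.044  0.037  0.029] turn -0.003
[2.10909517 1.98857877 0.01186486]
y [0.4441 0.1473] r 0.0334 maxdev 0.0011
w [0.5106 0.2321] r 0.0326 maxdev 0.0003
187.47871358711765 187.02588950533183
187.37361702928038 185.48579297435106
```

View pics/scene10.png

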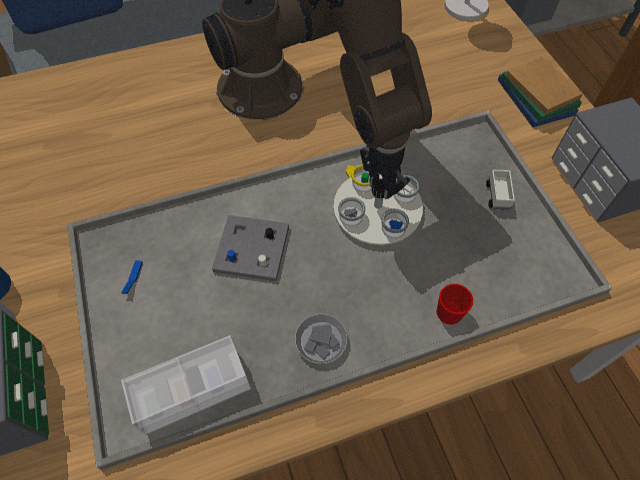

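The scene view shows the yellow jar at the pointer (362,177), the other pegs still in their pockets, and the loose objects where they were. The knob is still gripped and everything is steady.

```bash
python3 -c "
from rig import order
print(order.finish_job())"
```

```text
the job is handed in; nothing more can be done
None
```

The job is done and handed in at about 13.7 s. I put the green peg into the yellow-collared jar where it stood. Then I turned the knob about 95° anticlockwise and finished with it still gripped (50 N set, fingers 38.6 mm apart).

- **Peg:** It stood upright in the jar in the wrist pictures from the release to the end of the turn, and green still showed inside the jar in the last scene picture.
- **Alignment:** The jar's direction measured 187.0–187.5° in the last check. The pointer measured 187.2–188.3° in most readings. The readings that disagreed were 189.5° from one short pointer edge, an early rough 189–190° for its tip, and 186.9° across its shoulders. A 185.5° figure for the jar came from using an alternative axis estimate. I judged it aligned to within about 1° and made no further correction.
- **Holding:** Nothing moved during a 1.25 s hold before handing in. A steady side force of about 18 N (22 N in all) remained at the wrist because the grip is 1–2 mm off the knob's centre, well below the limits.
- **Everything else:** The other pegs were in their pockets and the loose objects looked unmoved in the last picture. I checked these by eye rather than measuring them.

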